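# Shut the sample cart's door and unhitch its tongue

## Task

Push the blue-framed door of the parked sample cart shut until it clicks home on its catch. Then unhitch the cart: pull the yellow latch tab on the coupler sideways, toward the robot, against its spring, and with the latch pulled lift the red tongue off the ball until the coupler is at least 4 cm above the top of the ball. Finish while still holding the tongue up there, steady, with the door still shut, and leave the mug, the bottle, the tube rack and the pliers where they are.

Things in the scene. Friction and masses are not known exactly. Their poses are not given: they have to be found in the camera images.
- dock: Fixed aluminium plate (180 x 385 mm) with a white sample cart (130 x 130 mm, roof at z = 160 mm) chocked at its -y end and a steel hitch ball (diameter 32 mm, flat underside, thin neck) at its +y end. Origin on the work surface, between cart (centre at y = -125 mm) and ball (y = +130 mm). z is up; its -x side faces roughly toward the robot.
- door (a joint): Angle of the cart's door (rad): 0 = shut on its catch, grows as it opens toward the dock's -x, up to 1.2. Vertical hinge on its -y edge, free edge toward the tongue. Swings freely; at about 0.11 it meets a spring catch and must be pushed past 0.045 with some 4 to 6 N near the free edge; the catch then draws it shut and keeps it. Push with closed fingers held down in front of it.
- door_edge (a point): On the door's outer face at its top edge (z = 155 mm), 113 mm from the hinge axis, 13 mm from the free edge. x axis points through the door into the cart, y axis from hinge to free edge. Door: blue frame, clear window, 124 wide, z = 37 to 155, 6 mm thick; a bar handle stands 16 mm out of its face at z = 60 to 107 mm, 113 mm from the hinge; above it the face is plain.
- door_hinge (a point): Point on the door's hinge axis at the height of the door's top edge (z = 155 mm). The door's outer face lies 8 mm to the -x side of the axis when shut.
- tongue_pivot (a point): Point on the tongue's hinge axis, at the cart's +y face, 75 mm above the work surface; x axis along the hinge axis. The ball is 180 mm from it along the dock's +y.
- drawbar: The red tongue (20 x 16 mm bar) and red coupler housing (52 x 52 mm, top at z = 106 mm) over the ball, with latch and tab. Origin at its pivot; y along the tongue to the coupler. It turns about the dock's x axis, from level (coupler over the ball) up to 0.75 rad, coupler end rising. Not sprung: takes 2 to 5 N to lift at the tab and falls back if let go. It cannot rise with the latch closed.
- latch (a joint): Travel of the latch (m), 0 = closed with its jaw under the ball, growing as the tab is pulled along the dock's -x; stop at 0.014. Spring: 3.6 N at 0, 7.8 N at the stop; it springs back when let go. The jaw is clear of the ball beyond 0.006; pull it 0.010 to 0.013 before lifting and keep it pulled until the coupler is off the ball.
- tab_grip (a point): Place to grip the yellow upright latch tab on top of the coupler, fingers closing along the dock's x. Tab: 12 mm thick along x, 24 mm wide along the tongue, 46 mm tall, from z = 103 to 149 mm with the tongue down; this point is on its centre line at z = 131 mm. Nothing stands beside it above z = 110 mm. The latch only slides on the coupler, so lifting the tab lifts the tongue.
- coupler_mouth (a point): Centre of the coupler's open underside, at the housing's lower rim (z = 62 mm with the tongue down, on the ball's axis).
- ball_top (a point): Top of the steel ball, fixed, 86 mm above the surface.
- mug: White mug, 78 x 110 x 97 mm, bystander, origin at the centre of its underside.
- stain_bottle: Small brown bottle with a blue cap, 34 mm diameter, 74 mm tall, bystander, origin at the centre of its underside.
- tube_rack: Orange rack of capped tubes, 56 x 150 x 43 mm, bystander, origin at the centre of its underside.
- pliers_a: Red-handled pliers lying flat, 43 x 142 x 10 mm, bystander, origin at the centre of their underside.

How it is judged (in metres and radians):
On the way, in this order (a step that is already met when the one before it is completed fails the run):
1. the cart's door is shut and seated on its catch (value of joint door below 0.03 rad), for 0.3 s.
2. the latch is pulled sideways clear of the ball while the tongue is still down (value of joint latch above 0.008 m and height (world z) of coupler_mouth below 0.073 m and contact force between the fingers and drawbar above 1 N), for 0.1 s.
At the end, for the whole second after the job is handed in: The coupler's lower rim is held at least 35 mm above the top of the ball (coupler_mouth above z = 121 mm), nearly still (under 0.1 rad/s), the fingers still bear on the tongue, its coupler, latch or tab with over 2 N, and the door is shut on its catch (under 0.03 rad) (height (world z) of coupler_mouth above 0.121 m and contact force between the fingers and drawbar above 2 N and angular speed of drawbar below 0.1 rad/s and value of joint door below 0.03 rad); the arm keeps its last pose, push and grip.
It fails at once if the mug is moved by more than 4 cm (distance of mug from where it was at the start of the episode above 0.04 m).
It fails at once if the bottle is moved by more than 4 cm (distance of stain_bottle from where it was at the start of the episode above 0.04 m).
It fails at once if the tube rack is moved by more than 4 cm (distance of tube_rack from where it was at the start of the episode above 0.04 m).
It fails at once if the pliers are moved by more than 4 cm (distance of pliers_a from where it was at the start of the episode above 0.04 m).
It also fails if it takes over 45 s, if anything falls off the work surface, if the arm or the gripper's body presses on something with over 40 N, if the wrist force passes 120 N, or if a joint passes its speed limit or range.

## Robot

A 6-joint arm with a two-finger parallel gripper is mounted at the origin on the work surface; the furniture and walls round the work are solid. World frame = base frame: x ahead of the robot, y to its left, z up, the work surface at z = 0. Lengths are in m, angles in degrees, forces in N, time in s.
With the tool pointing down it reaches from about 0.325 to 0.875 m from the base axis. Payload 4.4 kg.
Tool frame: the origin (TCP) lies between the finger pads; the fingertips stand 8 mm ahead of it and the grasp point (between the pads) lies 11 mm behind it; z points along the fingers, y is the line along which they close (so a half turn about z gives the same grasp; the last joint's range is limited). The gripper opens to 85 mm and grips with 20 to 120 N. Pads are 22 mm wide; open, the fingers measure 114 mm over their backs; the gripper's body (76 mm by 85 mm) begins 54 mm behind the grasp point. The pads swing forward as they close: fully open they stand 13 mm farther back than shut.
Start: joints at [64.143, 11.837, 88.321, -0, 79.842, -8.623], TCP at [0.17, 0.549, 0.212] pointing down, gripper open.
Joint ranges: [-156.59, 156.59], [-49.26, 127.26], [12.9, 141.05], [-63.56, 243.56], [4.71, 150.69], [-161.64, 161.64]. Speed limits (degrees/s): [159.86, 159.86, 180, 180, 180, 180].

## Interface

Orientations are given as a 3x3 rotation matrix whose columns are the frame's x, y, z axes.
In Python, from station import bot gives the robot as it stands.
- The arm moves only by the tool play_rows, never from a script. Its argument "moves" is a list of rows, each a list of 7 numbers: the opening, from 0 (shut) to 1 (fully open), then the shift along the tool's x, y, z in cm, then the turn, a rotation vector about the tool's x, y, z in rad. In form: [[claw, tx, ty, tz, rx, ry, rz], ...]. A call has 1 to 12 rows; each row is the pose to reach, as a shift and turn from the pose commanded when the call began, along the tool's axes at that moment; what a row does not reach only later rows make up. A row lasts 1/12 s, in which the tool goes at most 41.7 mm and 7.16 degrees, less where a joint would pass 70% of its speed; a pose out of reach is approached as far as the arm can. A call with a gripper value outside its range is refused whole. The fingers move at their own pace and stop on an object; "grip_force" is the grip in N (left out, the last holds). Time passes only in rows, so rows that repeat a pose let the fingers close. It gives the time, the measured TCP pose, the force, the opening and the grip force at its end, in the units of the state.
- bot.state(): the state, without advancing time (a new reading comes with each control period).
- bot.capture(name): name is "side" or "top"; returns a dict with "pixels" (400x640x3 uint8, red, green, blue), "intrinsics" (3x3 intrinsics, pixels), "R" (3x3) and "t" (3): a world point X has camera coordinates R X + t. Camera axes: x right, y down, z forward; pixel columns grow to the right and rows downward; lengths in m; the calibration is good to about 2 mm. A picture is of the moment at which its call begins. There is no depth.
- bot.close_job(): hands the job in; it is judged then, once.
The state is a dict: "time": time; "joints": joint angles; "qd": joint speeds; "effort": joint torques, N m; "eef_pos": TCP position; "tool_rot": TCP orientation; "contact_force": force on the tool from outside, world axes, zero at the start; "ft_torque": the same for the moment, N m; "finger_gap": finger opening in m; "gripper_force": force on a finger pad.
Only numpy, scipy, OpenCV 4.12 (cv2) and the standard library are available. Lean on these libraries where they do the work, as an engineer would, in place of code of your own. Each camera call takes 0.05 s, during which the arm holds its last target. There are 200 camera calls.

## Working session

There is one attempt and no reset: what is moved stays moved. The work goes in short steps, Python scripts to look and compute and a tool call to move; the robot and the scene stay as the last step left them, time stands still between calls to the robot, and variables do not carry over. Pictures are saved under pics/ and viewed, at most 10 in all, crops included, and the job is handed in when it is done.

Besides the shell and the picture viewer there is one more tool, called after "Request:" as a command line: name --pt "numbers of a row" for each row, then --argument value for the rest. play_rows: Moves the arm, as the interface text tells. Its arguments: {"type":"object","properties":{"moves":{"type":"array","items":{"type":"array","items":{"type":"number"}}},"grip_force":{"type":"number"}},"required":["moves"]}

```bash
mkdir -p pics
python3 - <<'E'
from station import bot
import cv2,numpy as np
for n in("top","side"):
    c=bot.capture(n); cv2.imwrite(f"pics/{n}0.png",c["pixels"][:,:,::-1]); np.savez(f"{n}.npz",**c)
    print(n,np.round(c["intrinsics"],1).tolist(),np.round(c["R"],3).tolist(),np.round(-c["R"].T@c["t"],3))
s=bot.state();print(s["time"],np.round(s["tool_rot"],3).tolist(),s["eef_pos"],s["finger_gap"])
E
```

```text
top [[371.9, 0.0, 321.7], [0.0, 371.9, 198.8], [0.0, 0.0, 1.0]] [[0.021, -1.0, -0.006], [-0.985, -0.019, -0.17], [0.17, 0.01, -0.985]] [0.31  0.018 1.244]
side [[452.3, 0.0, 310.9], [0.0, 452.3, 206.1], [0.0, 0.0, 1.0]] [[-0.894, -0.449, -0.009], [-0.161, 0.339, -0.927], [0.419, -0.827, -0.375]] [-0.059  1.18   0.644]
0.1 [[-0.955, 0.296, -0.001], [0.296, 0.955, -0.002], [0.0, -0.002, -1.0]] [0.17004025 0.54851753 0.21141175] 0.08540812467687904
```

View pics/top0.png

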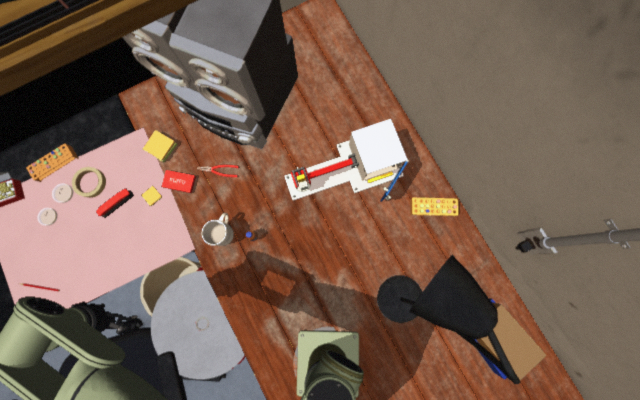

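View pics/side0.png

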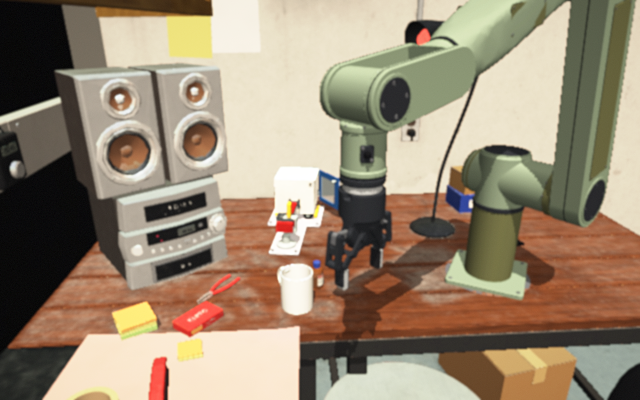

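Top view: the cart sits at about (378,148), the coupler at (300,180), the door is open from about (405,163) to (387,198), the mug is at (217,231), the bottle at (249,235), the rack at (435,206) and the pliers at (220,170). The side view shows the cart at (297,190) and the coupler at (287,222). I'll enlarge both.

Run:
```python
import cv2
a=cv2.imread("pics/top0.png")[112:212,280:420]; cv2.imwrite("pics/topc.png",cv2.resize(a,None,fx=5.6,fy=5.6,interpolation=cv2.INTER_CUBIC))
a=cv2.imread("pics/side0.png")[160:260,255:355]; cv2.imwrite("pics/sidec.png",cv2.resize(a,None,fx=6,fy=6,interpolation=cv2.INTER_CUBIC))
```

```text
(no output)
```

View pics/topc.png

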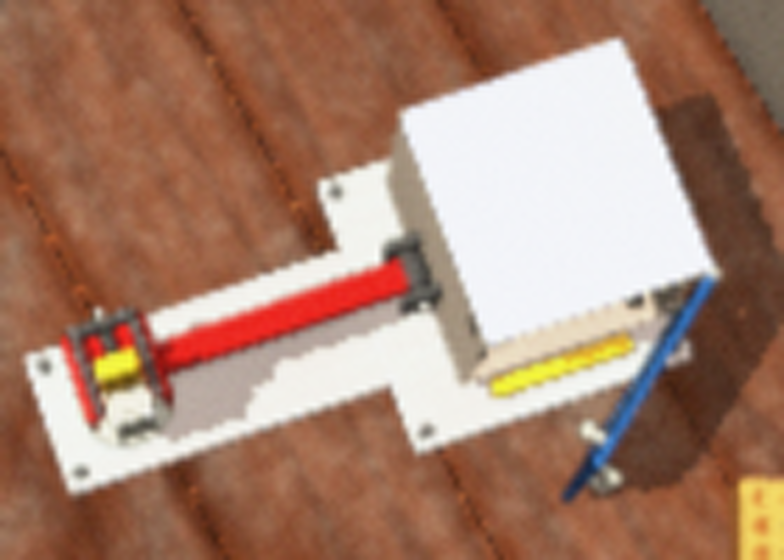

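View pics/sidec.png

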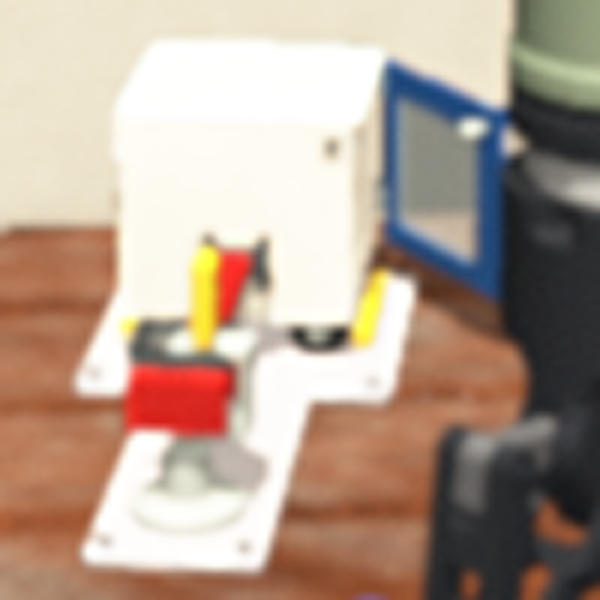

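The top crop gives these positions:
- Roof corners: (401,110), (620,38), (717,270), (483,345)
- Tab top: about (116,362)
- Door top edge: (712,280) to (567,498)

In the side crop, the tab runs from about (205,250) to (203,345), and the near roof corners are (118,108) and (360,124). Next I'll fit the dock pose.

```bash
cat > h.py <<'E'
import numpy as np
C={n:dict(np.load(n+".npz")) for n in("top","side")}
def px(n,X):
    c=C[n]; p=c["intrinsics"]@(c["R"]@np.asarray(X)+c["t"]); return p[:2]/p[2]
def ray(n,uv,z):
    c=C[n]; d=c["R"].T@np.linalg.inv(c["intrinsics"])@[uv[0],uv[1],1]; o=-c["R"].T@c["t"]; return o+d*(z-o[2])/d[2]
T=lambda x,y:(280+(x+.5)/5.6-.5,112+(y+.5)/5.6-.5)
S=lambda x,y:(255+(x+.5)/6-.5,160+(y+.5)/6-.5)
E
python3 - <<'E'
from h import *
from scipy.optimize import least_squares
obs=[("top",T(401,110),(65,-60)),("top",T(620,38),(65,-190)),("top",T(717,270),(-65,-190)),("top",T(483,345),(-65,-60)),
("side",S(118,108),(65,-60)),("side",S(360,124),(-65,-60)),("side",S(388,50),(-65,-190)),("side",S(152,42),(65,-190))]
def W(p,q,z):
    c,s=np.cos(p[2]),np.sin(p[2]); return [p[0]+c*q[0]-s*q[1],p[1]+s*q[0]+c*q[1],z]
def f(p): return np.concatenate([px(n,W(p,np.array(q)/1e3,.16))-uv for n,uv,q in obs])
for n,uv,q in obs: print(n,q,ray(n,uv,.16).round(4))
r=least_squares(f,[.55,0,-.3],loss='soft_l1');p=r.x
print(p,np.degrees(p[2]));print(f(p).round(2))
print("ball",W(p,(0,.13),.131))
tt=ray("top",T(116,360),.149);print("tab top",tt)
def inv(w):
    d=np.array(w[:2])-p[:2];c,s=np.cos(p[2]),np.sin(p[2]);return np.array([c*d[0]+s*d[1],-s*d[0]+c*d[1]])
print("dock",inv(tt),"side",ray("side",S(205,252),.149),inv(ray("side",S(205,252),.149)))
a,b=ray("top",T(714,278),.155),ray("top",T(567,498),.155)
print("door",a,b,np.linalg.norm(a-b),inv(a),inv(b))
# the side door free edge top
w=ray("side",S(505,112),.155);print("side door",w,inv(w))
for n,u,z in(("mug",(217,231),.097),("bot",(249,235),.074),("rack",(435,206),.04),("pl",(220,170),.01)):print(n,ray("top",u,z))
E
```

```text
top (65, -60) [ 0.7076 -0.0572  0.16  ]
top (65, -190) [ 0.7511 -0.1769  0.16  ]
top (-65, -190) [ 0.6207 -0.2275  0.16  ]
top (-65, -60) [ 0.5769 -0.102   0.16  ]
side (65, -60) [ 0.7097 -0.0627  0.16  ]
side (-65, -60) [ 0.5736 -0.0955  0.16  ]
side (-65, -190) [ 0.6193 -0.2262  0.16  ]
side (65, -190) [ 0.7564 -0.1805  0.16  ]
[ 0.62074198 -0.02339881  0.35159116] 20.144689539070338
[ 0.02  1.61  0.83  1.23 -1.15 -1.46  0.05 -1.14  1.03  0.75 -0.94 -0.85
 -1.71 -0.05  2.02  0.39]
ball [np.float64(0.5759710098302666), np.float64(0.0986485620420272), 0.131]
tab top [0.56745232 0.09463672 0.149     ]
dock [-0.00937922  0.12916735] side [0.57045153 0.08598973 0.149     ] [-0.00954143  0.12001642]
door [ 0.61761575 -0.22697104  0.155     ] [ 0.49571235 -0.14703973  0.155     ] 0.1457719274576814 [-0.07304365 -0.19004224] [-0.15996201 -0.07301809]
side door [ 0.51522301 -0.1623331   0.155     ] [-0.14691181 -0.09409522]
mug [0.40009591 0.35036528 0.097     ]
bot [0.39138658 0.2553984  0.074     ]
rack [ 0.50064347 -0.34117026  0.04      ]
pl [0.61541581 0.37960831 0.01      ]
```

```bash
cat >> h.py <<'E'
P=np.array([.6207,-.0234,.3516])
def W(q,z): 
    c,s=np.cos(P[2]),np.sin(P[2]); return np.array([P[0]+c*q[0]-s*q[1],P[1]+s*q[0]+c*q[1],z])
def tool(pos,yaw,p0,R0):
    "shift cm, turn rad in tool axes for world pos, tool y at yaw (deg), pointing down"
    y=np.array([np.cos(np.radians(yaw)),np.sin(np.radians(yaw)),0]);z=np.array([0,0,-1.]);R=np.c_[np.cross(y,z),y,z]
    from scipy.spatial.transform import Rotation as Ro
    return np.round(np.r_[(R0.T@(np.array(pos)-p0))*100,Ro.from_matrix(R0.T@R).as_rotvec()],3)
E
python3 - <<'E'
from h import *
from station import bot
from scipy.optimize import least_squares
import cv2
s=bot.state()
print("lampbase",ray("top",(400,300),0.0),ray("side",(432,228),0))
# lamp head: triangulate roughly
r=least_squares(lambda X:np.r_[px("top",X)-(460,295),px("side",X)-(425,35)],[.3,-.3,.4]);print("head",r.x,r.fun)
print("door bottom corner",ray("top",T(567,498),.037))
for q,z in(((-.20,-.11),.2),((-.2,-.11),.128)):
    w=W(q,z);print(w,tool(w,20.1,s["eef_pos"],s["tool_rot"]))
print(tool([.42,.2,.212],20.1,s["eef_pos"],s["tool_rot"]))
a=cv2.imread("pics/top0.png")[230:390,340:560];cv2.imwrite("pics/lamp.png",cv2.resize(a,None,fx=3,fy=3))
E
```

```text
lampbase [ 0.19658142 -0.23048291  0.        ] [ 2.03770468e-01 -2.37484161e-01  1.11022302e-16]
head [ 0.2646061  -0.20761272  0.60936345] [-0.32865576 -1.47287922  2.64070132 -0.16886603]
door bottom corner [ 0.51583559 -0.16491663  0.037     ]
[ 0.47081947 -0.19555059  0.2       ] [-5.0769e+01 -6.2155e+01  1.2560e+00 -2.0000e-03  1.0000e-03  9.1900e-01]
[ 0.47081947 -0.19555059  0.128     ] [-5.0771e+01 -6.2140e+01  8.4560e+00 -2.0000e-03  1.0000e-03  9.1900e-01]
[-3.4198e+01 -2.5883e+01 -1.5000e-02 -2.0000e-03  1.0000e-03  9.1900e-01]
```

Run:
```python
import cv2,numpy as np
a=cv2.resize(cv2.imread("pics/top0.png")[235:385,360:560],None,fx=2,fy=2)
b=cv2.resize(cv2.imread("pics/side0.png")[0:250,310:510],None,fx=2,fy=2)
o=np.zeros((500,800,3),np.uint8);o[:300,:400]=a;o[:500,400:]=b;cv2.imwrite("pics/lamp2.png",o)
```

```text
(no output)
```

View pics/lamp2.png

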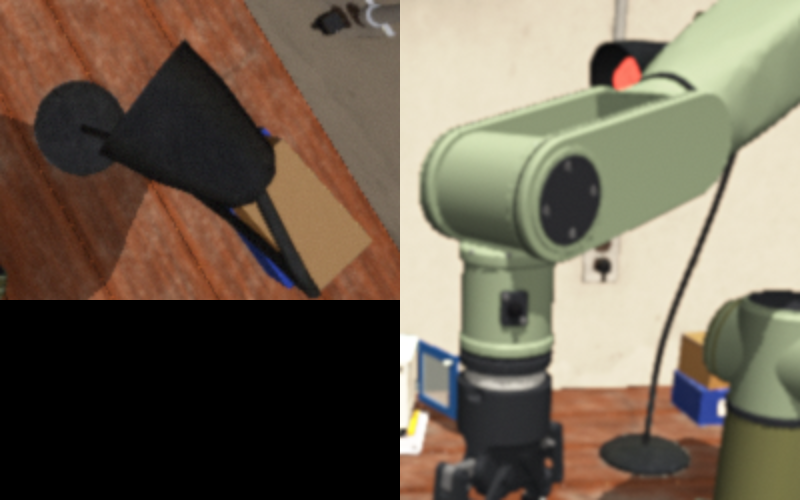

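Run:
```python
from h import *
from scipy.optimize import least_squares
for a,b in(((452,256),(406,33)),((452,256),(410,24))):
    r=least_squares(lambda X:np.r_[px("top",X)-a,px("side",X)-b],[.3,-.3,.4]);print("mouth",r.x,r.fun)
for z in(.5,.55,.6,.65):print(z,ray("top",(452,256),z),ray("top",(410,311),z),ray("top",(495,320),z))
# wrist joint centre: along TCP vertical; side px of wrist pitch axis approx (382,100) and elbow
for z in(.4,.45,.5,.55):print(z,px("side",[.17,.549,z]))
```

```text
mouth [ 0.32548071 -0.19561603  0.61450705] [ 3.57144935e-02  1.34751745e-01 -2.43148062e-01 -1.48160040e-05]
mouth [ 0.32229019 -0.18800951  0.63867694] [ 0.46777298  1.7775464  -3.29470084  0.00923308]
0.5 [ 0.32856609 -0.23439347  0.5       ] [ 0.22198535 -0.14957997  0.5       ] [ 0.20883561 -0.31197205  0.5       ]
0.55 [ 0.32731556 -0.21743889  0.55      ] [ 0.22789482 -0.13832309  0.55      ] [ 0.21562847 -0.28980581  0.55      ]
0.6 [ 0.32606503 -0.20048431  0.6       ] [ 0.23380429 -0.12706621  0.6       ] [ 0.22242133 -0.26763957  0.6       ]
0.65 [ 0.32481449 -0.18352973  0.65      ] [ 0.23971376 -0.11580933  0.65      ] [ 0.22921418 -0.24547332  0.65      ]
0.4 [362.76550011 190.32110767]
0.45 [363.86757547 159.53412215]
0.5 [365.03120294 127.02764982]
0.55 [366.2616873   92.65349954]
```

```bash
cat >> h.py <<'E'
def tool2(pos,tilt,p0,R0,yaw=P[2]):
    from scipy.spatial.transform import Rotation as Ro
    y=np.array([np.cos(yaw),np.sin(yaw),0]);d=np.array([-np.sin(yaw),np.cos(yaw),0]);t=np.radians(tilt)
    z=-np.cos(t)*np.array([0,0,1.])-np.sin(t)*d; R=np.c_[np.cross(y,z),y,z]
    return np.round(np.r_[(R0.T@(np.array(pos)-p0))*100,Ro.from_matrix(R0.T@R).as_rotvec()],3)
E
python3 - <<'E'
from h import *
from station import bot
s=bot.state();a=s["eef_pos"],s["tool_rot"]
print(tool2([.42,.2,.24],0,*a))
print(tool2([.42,.2,.24],35,*a),tool2(W((-.2,-.11),.22),35,*a))
E
```

```text
[-3.4197e+01 -2.5889e+01 -2.8150e+00 -2.0000e-03  1.0000e-03  9.1800e-01]
[-34.197 -25.889  -2.815   0.278  -0.566   0.89 ] [-50.768 -62.159  -0.744   0.278  -0.566   0.89 ]
```

Request:
play_rows --pt "0 -8.5 -6.5 -1 0 0 0.12" --pt "0 -17 -13 -2 0 0 0.24" --pt "0 -25.5 -19.5 -2.8 0 0 0.36" --pt "0 -34 -26 -2.8 0 0 0.48" --pt "0 -34 -26 -2.8 0 0 0.6" --pt "0 -34 -26 -2.8 0 0 0.72" --pt "0 -34 -26 -2.8 0 0 0.84" --pt "0 -34 -26 -2.8 0 0 0.918" --pt "0 -34 -26 -2.8 0 0 0.918" --pt "0 -34 -26 -2.8 0 0 0.918" --pt "0 -34 -26 -2.8 0 0 0.918" --pt "0 -34 -26 -2.8 0 0 0.918"

```text
time: 1.1
eef_pos: [0.4198, 0.1973, 0.2404]
tool_rot: [[-0.339, 0.941, 0.0], [0.941, 0.339, -0.001], [-0.001, 0.0, -1.0]]
contact_force: [-0.7, -0.1, 0.2]
finger_gap: -0.0001
gripper_force: 0.0
```

Run:
```python
from h import *
from station import bot
s=bot.state();a=s["eef_pos"],s["tool_rot"]
print(s["time"],s["eef_pos"],s["joints"].round(1) if hasattr(s["joints"],'round') else s["joints"],s["finger_gap"])
print(tool2([.42,.2,.24],35,*a),tool2(W((-.2,-.11),.22),35,*a),tool2(W((-.2,-.11),.14),35,*a))
```

```text
1.1 [0.4198052  0.1972712  0.24037924] [ 1.450e+01 -3.300e+00  1.012e+02 -1.000e-01  8.210e+01 -5.300e+00] -8.17681212553106e-05
[ 0.25   0.111  0.038 -0.002 -0.61  -0.005] [-3.8679e+01 -8.5360e+00  2.0760e+00 -2.0000e-03 -6.1000e-01 -5.0000e-03] [-3.8672e+01 -8.5360e+00  1.0076e+01 -2.0000e-03 -6.1000e-01 -5.0000e-03]
```

Request:
play_rows --pt "0 -3.5 -0.8 0.2 0 -0.1 0" --pt "0 -7 -1.6 0.4 0 -0.2 0" --pt "0 -10.5 -2.4 0.6 0 -0.3 0" --pt "0 -14 -3.2 0.8 0 -0.4 0" --pt "0 -17.5 -4 1 0 -0.5 0" --pt "0 -21 -4.8 1.2 0 -0.61 0" --pt "0 -25 -5.6 1.4 0 -0.61 0" --pt "0 -29 -6.4 1.6 0 -0.61 0" --pt "0 -33 -7.4 1.8 0 -0.61 0" --pt "0 -36 -8 2 0 -0.61 0" --pt "0 -38.7 -8.5 2 0 -0.61 0" --pt "0 -38.7 -8.5 2 0 -0.61 0"

```text
time: 2.1
eef_pos: [0.4713, -0.1953, 0.2204]
tool_rot: [[-0.28, 0.94, 0.195], [0.77, 0.341, -0.539], [-0.573, -0.0, -0.819]]
contact_force: [0.3, -0.2, -0.4]
finger_gap: 0.0
gripper_force: 0.0
```

Run:
```python
from h import *
from station import bot
import cv2
s=bot.state();a=s["eef_pos"],s["tool_rot"]
print(s["eef_pos"],np.round(s["joints"],1))
for q in((-.2,-.11),(-.16,-.11),(-.12,-.1),(-.1,-.09),(-.09,-.09),(-.08,-.09)):print(q,tool2(W(q,.14),35,*a))
c=bot.capture("top");t=c["pixels"][100:250,280:480,::-1]
d=bot.capture("side")["pixels"][120:270,220:420,::-1]
cv2.imwrite("pics/a1.png",np.hstack([cv2.resize(x,None,fx=2,fy=2,interpolation=2) for x in(t,d)]))
```

```text
[ 0.47127337 -0.19529369  0.22040527] [-14.3  -6.5 114.  -34.7  56.3 -18.8]
(-0.2, -0.11) [ 4.602e+00 -4.900e-02  6.593e+00 -2.000e-03 -0.000e+00 -3.000e-03]
(-0.16, -0.11) [ 4.614e+00  3.951e+00  6.584e+00 -2.000e-03 -0.000e+00 -3.000e-03]
(-0.12, -0.1) [ 5.444e+00  7.947e+00  6.001e+00 -2.000e-03 -0.000e+00 -3.000e-03]
(-0.1, -0.09) [ 6.270e+00  9.944e+00  5.423e+00 -2.000e-03 -0.000e+00 -3.000e-03]
(-0.09, -0.09) [ 6.2720e+00  1.0944e+01  5.4210e+00 -2.0000e-03 -0.0000e+00 -3.0000e-03]
(-0.08, -0.09) [ 6.2750e+00  1.1943e+01  5.4180e+00 -2.0000e-03 -0.0000e+00 -3.0000e-03]
```

View pics/a1.png

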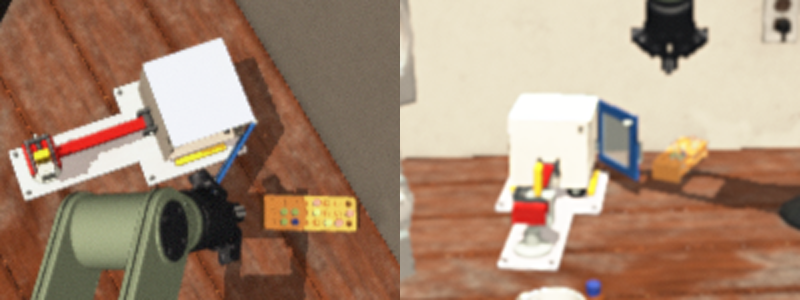

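Top half: the fingers are at about (235,212), outside the open door, which runs from (252,125) to (218,183). The rack at (310,212) is clear. The tongue and tab haven't moved. I'll descend and push.

Request:
play_rows --pt "0 1.5 0 2.2 0 0 0" --pt "0 3 0 4.4 0 0 0" --pt "0 4.6 0 6.6 0 0 0" --pt "0 4.6 1.3 6.6 0 0 0" --pt "0 4.6 2.6 6.6 0 0 0" --pt "0 4.6 4 6.6 0 0 0" --pt "0 4.9 5 6.4 0 0 0" --pt "0 5.1 6 6.3 0 0 0" --pt "0 5.4 7 6 0 0 0" --pt "0 5.7 8 5.8 0 0 0" --pt "0 6 9 5.6 0 0 0" --pt "0 6 9 5.6 0 0 0"

```text
time: 3.2
eef_pos: [0.5476, -0.1386, 0.1391]
tool_rot: [[-0.286, 0.939, 0.193], [0.773, 0.345, -0.533], [-0.567, -0.003, -0.824]]
contact_force: [-17.1, 22.0, 17.7]
finger_gap: 0.0
gripper_force: 15.2
```

Run:
```python
from h import *
from station import bot
import cv2
s=bot.state()
d=s["eef_pos"][:2]-P[:2];c,n=np.cos(P[2]),np.sin(P[2]);print("dock",c*d[0]+n*d[1],-n*d[0]+c*d[1],s["eef_pos"],s["contact_force"])
t=bot.capture("top")["pixels"][100:230,300:440,::-1]
d=bot.capture("side")["pixels"][140:270,240:380,::-1]
cv2.imwrite("pics/a2.png",np.hstack([cv2.resize(x,None,fx=2.8,fy=2.8,interpolation=2) for x in(t,d)]))
```

```text
dock -0.10830414651819056 -0.08292607379323548 [ 0.54758136 -0.13855288  0.13907849] [-17.13471999  22.01388417  17.71227758]
```

View pics/a2.png

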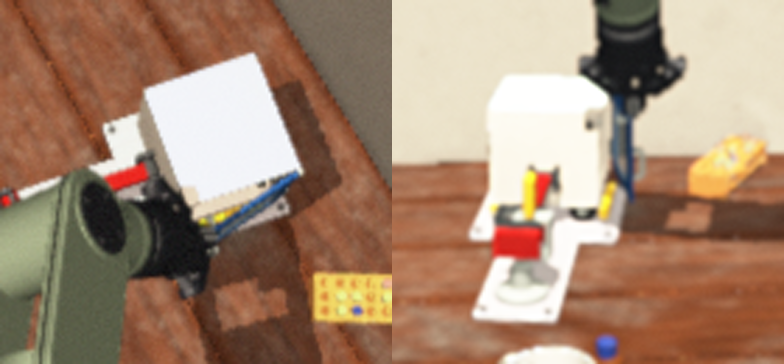

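The door is now at about 0.3 rad (right half, next to the fingers). The 33 N pushes back along the tool axis and the cart roof is directly under the knuckles, so the gripper front is most likely touching the roof edge. I'll back off, tilt less and go higher.

Run:
```python
from h import *
R=np.array([[-0.28,.94,.195],[.77,.341,-.539],[-.573,0,-.819]])
pc=np.array([.4713,-.1953,.2204])+R@[.06,.09,.056]
print(pc)
for q,z,t in(((-.13,-.092),.155,35),((-.13,-.095),.147,22),((-.11,-.092),.147,22),((-.08,-.092),.147,22)):print(q,tool2(W(q,z),t,pc,R))
```

```text
[ 0.55002  -0.148594  0.140156]
(-0.13, -0.092) [-7.580e-01 -2.053e+00 -1.279e+00 -2.000e-03 -0.000e+00 -3.000e-03]
(-0.13, -0.095) [-5.450e-01 -2.052e+00 -4.520e-01 -2.000e-03  2.260e-01 -3.000e-03]
(-0.11, -0.092) [-0.295 -0.053 -0.629 -0.002  0.226 -0.003]
(-0.08, -0.092) [-2.880e-01  2.947e+00 -6.360e-01 -2.000e-03  2.260e-01 -3.000e-03]
```

Request:
play_rows --pt "0 -0.4 -0.3 -1.5 0 0 0" --pt "0 -0.6 -1 -1.5 0 0.1 0" --pt "0 -0.6 -1.5 -1 0 0.2 0" --pt "0 -0.4 -1.5 -0.6 0 0.226 0" --pt "0 -0.3 -0.8 -0.6 0 0.226 0" --pt "0 -0.3 -0.3 -0.6 0 0.226 0" --pt "0 -0.3 0 -0.6 0 0.226 0" --pt "0 -0.3 0 -0.6 0 0.226 0"

```text
time: 3.97
eef_pos: [0.5505, -0.1427, 0.1463]
tool_rot: [[-0.322, 0.938, 0.129], [0.869, 0.347, -0.351], [-0.374, -0.001, -0.927]]
contact_force: [0.3, -0.5, 0.2]
finger_gap: -0.0002
gripper_force: 0.0
```

Run:
```python
from h import *
from station import bot
s=bot.state();print({k:np.round(s[k],2).tolist() for k in("joints","contact_force","ft_torque")})
d=s["eef_pos"][:2]-P[:2];c,n=np.cos(P[2]),np.sin(P[2]);print("dock",c*d[0]+n*d[1],-n*d[0]+c*d[1],s["eef_pos"])
f=s["contact_force"];print(c*f[0]+n*f[1],-n*f[0]+c*f[1])
```

```text
{'joints': [-12.61, 9.21, 102.88, -21.9, 57.53, -22.75], 'contact_force': [0.34, -0.51, 0.22], 'ft_torque': [0.2, 0.14, 0.03]}
dock -0.10703101814958227 -0.08785020535149458 [ 0.55047247 -0.1427373   0.14629793]
0.14365777126419005 -0.5960828361898297
```

Request:
play_rows --pt "0 0 0.4 0 0 0 0" --pt "0 0 0.8 0 0 0 0" --pt "0 0 1.2 0 0 0 0" --pt "0 0 1.2 0 0 0 0"

```text
time: 4.3
eef_pos: [0.5621, -0.1399, 0.1469]
tool_rot: [[-0.32, 0.938, 0.13], [0.87, 0.346, -0.352], [-0.375, 0.0, -0.927]]
contact_force: [0.6, -1.5, 0.0]
finger_gap: -0.0002
gripper_force: 0.0
```

Request:
play_rows --pt "0 0 0.4 0 0 0 0" --pt "0 0 0.8 0 0 0 0" --pt "0 0 0.8 0 0 0 0"

```text
time: 4.55
eef_pos: [0.5695, -0.1375, 0.147]
tool_rot: [[-0.32, 0.939, 0.13], [0.87, 0.345, -0.352], [-0.375, 0.001, -0.927]]
contact_force: [-0.3, 0.6, 0.1]
finger_gap: -0.0002
gripper_force: 0.0
```

Run:
```python
from h import *
from station import bot
import cv2
s=bot.state()
d=s["eef_pos"][:2]-P[:2];c,n=np.cos(P[2]),np.sin(P[2]);print("dock",c*d[0]+n*d[1],-n*d[0]+c*d[1],s["contact_force"])
t=bot.capture("top")["pixels"][120:220,330:430,::-1]
d=bot.capture("side")["pixels"][150:250,270:370,::-1]
cv2.imwrite("pics/a3.png",np.hstack([cv2.resize(x,None,fx=4,fy=4,interpolation=2) for x in(t,d)]))
```

```text
dock -0.08732311460153133 -0.0894842816968881 [-0.29191219  0.61070733  0.06373892]
```

View pics/a3.png

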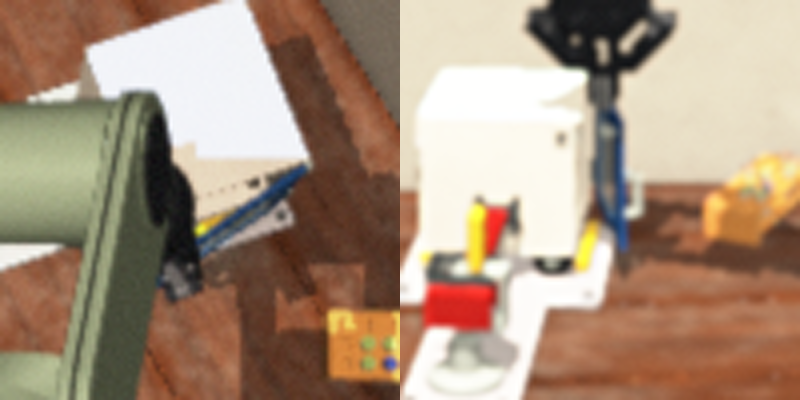

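The fingers are now on the inner side of the door. In the side crop the finger tip is at (605,85), left of the door's free edge at about (615,110). I'll lift over the door and come back in front of it, closer to the hinge.

Run:
```python
from h import *
from station import bot
s=bot.state();a=s["eef_pos"],s["tool_rot"]
c,n=np.cos(P[2]),np.sin(P[2])
for u in((612,108),(628,112)):
    w=ray("side",(270+(u[0]-400)/4,150+u[1]/4),.155);d=w[:2]-P[:2];q=(c*d[0]+n*d[1],-n*d[0]+c*d[1]);print("edge",q)
for q in((-.0873,-.0895),(-.0873,-.115),(-.17,-.115)):
  for z in(.19,.147):print(q,z,tool2(W(q,z),22,*a))
```

```text
edge (np.float64(-0.09247872223673537), np.float64(-0.10290932979388515))
edge (np.float64(-0.10698005480735258), np.float64(-0.09334980525741784))
(-0.0873, -0.0895) 0.19 [-1.628  0.068 -3.995  0.     0.     0.   ]
(-0.0873, -0.0895) 0.147 [-0.017  0.069 -0.008  0.     0.     0.   ]
(-0.0873, -0.115) 0.19 [-3.992  0.067 -3.039  0.     0.     0.   ]
(-0.0873, -0.115) 0.147 [-2.381  0.068  0.948  0.     0.     0.   ]
(-0.17, -0.115) 0.19 [-3.989 -8.203 -3.04   0.     0.     0.   ]
(-0.17, -0.115) 0.147 [-2.378 -8.202  0.947  0.     0.     0.   ]
```

Request:
play_rows --pt "0 -0.8 0 -2 0 0 0" --pt "0 -1.6 0 -4 0 0 0" --pt "0 -1.8 0 -4.4 0 0 0" --pt "0 -2.5 -3 -4 0 0 0" --pt "0 -3.5 -6 -3.5 0 0 0" --pt "0 -4 -8.2 -3 0 0 0" --pt "0 -4 -8.2 -3 0 0 0" --pt "0 -3.2 -8.2 -1 0 0 0" --pt "0 -2.4 -8.2 0.9 0 0 0" --pt "0 -2.4 -8.2 0.9 0 0 0"

```text
time: 5.48
eef_pos: [0.4971, -0.1885, 0.1426]
tool_rot: [[-0.322, 0.939, 0.121], [0.872, 0.344, -0.348], [-0.369, -0.006, -0.929]]
contact_force: [-1.3, 0.4, -0.7]
finger_gap: 0.0002
gripper_force: 0.0
```

Request:
play_rows --pt "0 0 1.2 0 0 0 0" --pt "0 0 2.4 0 0 0 0" --pt "0 0 3.6 0 0 0 0" --pt "0 0 4.8 0 0 0 0" --pt "0 0 5.8 0 0 0 0" --pt "0 0 6.6 0 0 0 0" --pt "0 0 6.6 0 0 0 0" --pt "0 0 6.6 0 0 0 0"

```text
time: 6.15
eef_pos: [0.5633, -0.1668, 0.1478]
tool_rot: [[-0.32, 0.938, 0.13], [0.87, 0.346, -0.352], [-0.375, 0.0, -0.927]]
contact_force: [-1.0, 0.1, 0.1]
finger_gap: -0.0001
gripper_force: 0.0
```

Run:
```python
from h import *
from station import bot
import cv2
s=bot.state()
d=s["eef_pos"][:2]-P[:2];c,n=np.cos(P[2]),np.sin(P[2]);print("dock",c*d[0]+n*d[1],-n*d[0]+c*d[1],s["contact_force"])
t=bot.capture("top")["pixels"][120:220,330:430,::-1]
d=bot.capture("side")["pixels"][150:250,270:370,::-1]
cv2.imwrite("pics/a4.png",np.hstack([cv2.resize(x,None,fx=4,fy=4,interpolation=2) for x in(t,d)]))
```

```text
dock -0.10326603789879582 -0.11489856926571608 [-0.95280171  0.07568986  0.09799507]
```

View pics/a4.png

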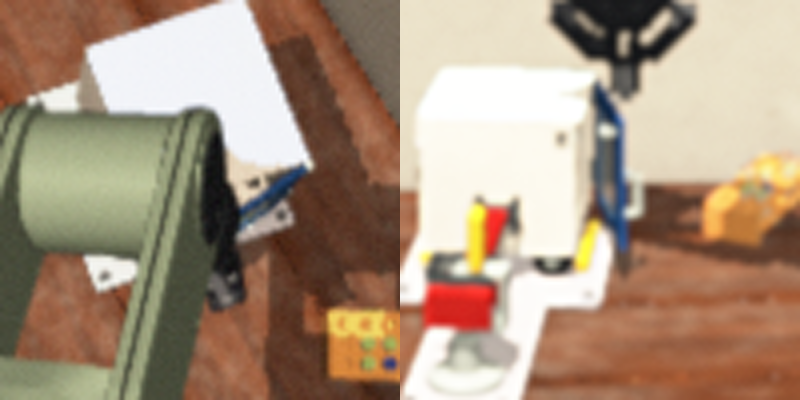

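The finger at (625,85) is now in front of the door, which is still about 0.25 rad open. I'll push on and watch the force.

Request:
play_rows --pt "0 0 0.4 0 0 0 0" --pt "0 0 0.8 0 0 0 0" --pt "0 0 1.0 0 0 0 0" --pt "0 0 1.0 0 0 0 0"

```text
time: 6.58
eef_pos: [0.5724, -0.1637, 0.1477]
tool_rot: [[-0.32, 0.939, 0.13], [0.87, 0.345, -0.352], [-0.375, 0.0, -0.927]]
contact_force: [0.1, 0.2, 0.1]
finger_gap: 0.0001
gripper_force: 0.0
```

Request:
play_rows --pt "0 0 0.2 0 0 0 0" --pt "0 0 0.4 0 0 0 0" --pt "0 0 0.4 0 0 0 0"

```text
time: 6.83
eef_pos: [0.576, -0.1622, 0.1476]
tool_rot: [[-0.32, 0.939, 0.13], [0.87, 0.345, -0.352], [-0.375, 0.0, -0.927]]
contact_force: [-0.0, 0.6, 0.4]
finger_gap: -0.0006
gripper_force: 0.0
```

Request:
play_rows --pt "0 0 0.2 0 0 0 0" --pt "0 0 0.4 0 0 0 0" --pt "0 0 0.4 0 0 0 0"

```text
time: 7.08
eef_pos: [0.5799, -0.1609, 0.1476]
tool_rot: [[-0.32, 0.939, 0.13], [0.87, 0.345, -0.352], [-0.375, 0.0, -0.927]]
contact_force: [0.5, 0.1, -0.4]
finger_gap: 0.0004
gripper_force: 0.0
```

Request:
play_rows --pt "0 0 0.15 0 0 0 0" --pt "0 0 0.3 0 0 0 0" --pt "0 0 0.3 0 0 0 0"

```text
time: 7.33
eef_pos: [0.5826, -0.1598, 0.1476]
tool_rot: [[-0.32, 0.939, 0.129], [0.87, 0.345, -0.352], [-0.375, 0.0, -0.927]]
contact_force: [0.3, 0.1, -0.2]
finger_gap: 0.0002
gripper_force: 0.0
```

Request:
play_rows --pt "0 0 0.15 0 0 0 0" --pt "0 0 0.3 0 0 0 0" --pt "0 0 0.3 0 0 0 0"

```text
time: 7.58
eef_pos: [0.5854, -0.1588, 0.1476]
tool_rot: [[-0.32, 0.939, 0.129], [0.87, 0.345, -0.352], [-0.375, 0.0, -0.927]]
contact_force: [0.2, -0.2, 0.3]
finger_gap: -0.0
gripper_force: 0.0
```

Request:
play_rows --pt "0 0 0.15 0 0 0 0" --pt "0 0 0.3 0 0 0 0" --pt "0 0 0.3 0 0 0 0"

```text
time: 7.83
eef_pos: [0.5882, -0.1577, 0.1476]
tool_rot: [[-0.32, 0.939, 0.13], [0.87, 0.345, -0.352], [-0.375, 0.0, -0.927]]
contact_force: [0.8, -0.6, 0.3]
finger_gap: 0.0
gripper_force: 0.0
```

```bash
cat >> h.py <<'E'
def blue():
    from station import bot
    i=bot.capture("side")["pixels"][165:225,305:350].astype(int)
    m=(i[...,2]>i[...,0]+35)&(i[...,2]>60)
    for r in range(4,60,5):
        k=np.flatnonzero(m[r]);print(165+r,(305+k.min(),305+k.max()) if len(k) else None,end=" | ")
    print()
E
python3 -c "
from h import *;blue()
for a in(.05,0.,.1,.15,.2,.3):
    q=lambda s,z:W((-.065-s*np.sin(a)-.008*np.cos(a),-.19+s*np.cos(a)-.008*np.sin(a)),z)
    print(a,px('side',q(.124,.155)).round(1),px('side',q(.124,.037)).round(1),px('side',q(0,.155)).round(1))
"
```

```text
169 None | 174 None | 179 (np.int64(322), np.int64(324)) | 184 (np.int64(324), np.int64(325)) | 189 (np.int64(324), np.int64(325)) | 194 (np.int64(324), np.int64(325)) | 199 (np.int64(324), np.int64(326)) | 204 (np.int64(322), np.int64(325)) | 209 (np.int64(324), np.int64(326)) | 214 None | 219 None | 224 None | 
0.05 [318.1 180.3] [318.2 212.7] [319.8 169.2]
0.0 [316.2 180.3] [316.4 212.7] [319.8 169.3]
0.1 [319.9 180.3] [320.  212.7] [319.8 169.2]
0.15 [321.8 180.2] [321.8 212.6] [319.8 169.2]
0.2 [323.6 180.1] [323.6 212.5] [319.8 169.1]
0.3 [327.2 179.9] [327.1 212.2] [319.7 169.1]
```

Run:
```python
from h import *
p=np.array([.5633,-.1668,.1478]);R=np.array([[-.32,.938,.13],[.87,.346,-.352],[-.375,0,-.927]])
for off in((0,0,.008),(.011,0,.008),(-.011,0,.008),(0,0,-.03)):
    for n,o in(("side",(270,150)),("top",(330,120))):
        print(off,n,((px(n,p+R@off)-o)*4+np.array([400 if n=="side" else 0,0])).round(0),end=" ")
    print(p+R@off)
for a in(.2,.25,.3):
    for s in(0,.075,.124):
        q=W((-.065-s*np.sin(a)-.008*np.cos(a),-.19+s*np.cos(a)-.008*np.sin(a)),.155)
        print(a,s,((px("side",q)-(270,150))*4+(400,0)).round(0),((px("top",q)-(330,120))*4).round(0))
```

```text
(0, 0, 0.008) side [626. 119.] (0, 0, 0.008) top [230. 237.] [ 0.56434  -0.169616  0.140384]
(0.011, 0, 0.008) side [625. 127.] (0.011, 0, 0.008) top [216. 242.] [ 0.56082  -0.160046  0.136259]
(-0.011, 0, 0.008) side [627. 111.] (-0.011, 0, 0.008) top [243. 231.] [ 0.56786  -0.179186  0.144509]
(0, 0, -0.03) side [625.  85.] (0, 0, -0.03) top [220. 232.] [ 0.5594  -0.15624  0.17561]
0.2 0 [599.  76.] [310. 164.]
0.2 0.075 [608. 102.] [226. 213.]
0.2 0.124 [614. 120.] [170. 246.]
0.25 0 [599.  76.] [311. 164.]
0.25 0.075 [612. 102.] [229. 217.]
0.25 0.124 [622. 120.] [175. 252.]
0.3 0 [599.  76.] [311. 164.]
0.3 0.075 [617. 102.] [233. 221.]
0.3 0.124 [629. 119.] [181. 259.]
```

Request:
play_rows --pt "0 -0.8 0 -2 0 0 0" --pt "0 -1.6 0 -4 0 0 0" --pt "0 -1.6 -2.5 -4 0 0 0" --pt "0 -1.6 -5 -4 0 0 0" --pt "0 -1.6 -7.6 -4 0 0 0" --pt "0 -1.6 -7.6 -4 0 0 0" --pt "0 -0.8 -7.6 -2 0 0 0" --pt "0 0 -7.6 0 0 0 0" --pt "0 0.8 -7.6 2 0 0 0" --pt "0 0.8 -7.6 2 0 0 0"

```text
time: 8.72
eef_pos: [0.5132, -0.1828, 0.1211]
tool_rot: [[-0.322, 0.939, 0.121], [0.872, 0.344, -0.349], [-0.369, -0.007, -0.929]]
contact_force: [-1.9, 0.4, -0.4]
finger_gap: 0.0004
gripper_force: 0.0
```

```bash
python3 -c "
from h import *;blue()"
```

```text
169 None | 174 (np.int64(319), np.int64(321)) | 179 (np.int64(322), np.int64(324)) | 184 (np.int64(324), np.int64(325)) | 189 (np.int64(324), np.int64(325)) | 194 (np.int64(324), np.int64(325)) | 199 (np.int64(320), np.int64(325)) | 204 (np.int64(322), np.int64(325)) | 209 (np.int64(324), np.int64(326)) | 214 None | 219 None | 224 None |
```

Request:
play_rows --pt "0 0 1 0 0 0 0" --pt "0 0 2 0 0 0 0" --pt "0 0 3 0 0 0 0" --pt "0 0 4 0 0 0 0" --pt "0 0 4.5 0 0 0 0" --pt "0 0 5 0 0 0 0" --pt "0 0 5 0 0 0 0"

```text
time: 9.35
eef_pos: [0.5649, -0.1665, 0.1264]
tool_rot: [[-0.32, 0.938, 0.131], [0.87, 0.346, -0.352], [-0.375, 0.001, -0.927]]
contact_force: [-0.6, 0.3, -0.5]
finger_gap: 0.0001
gripper_force: 0.0
```

```bash
python3 -c "
from h import *;blue()"
```

```text
169 None | 174 None | 179 (np.int64(319), np.int64(320)) | 184 (np.int64(319), np.int64(320)) | 189 (np.int64(319), np.int64(320)) | 194 (np.int64(319), np.int64(320)) | 199 (np.int64(319), np.int64(320)) | 204 (np.int64(319), np.int64(320)) | 209 (np.int64(320), np.int64(321)) | 214 None | 219 None | 224 None |
```

Lower contact moved the door edge from column 325 to 320. Pushing on.

Request:
play_rows --pt "0 0 0.2 0 0 0 0" --pt "0 0 0.4 0 0 0 0" --pt "0 0 0.6 0 0 0 0" --pt "0 0 0.6 0 0 0 0"

```text
time: 9.73
eef_pos: [0.5683, -0.1649, 0.1256]
tool_rot: [[-0.32, 0.939, 0.127], [0.87, 0.344, -0.352], [-0.374, -0.002, -0.927]]
contact_force: [-2.2, 0.2, 1.2]
finger_gap: 0.0001
gripper_force: 1.2
```

Request:
play_rows --pt "0 0 0.15 0 0 0 0" --pt "0 0 0.3 0 0 0 0" --pt "0 0 0.3 0 0 0 0"

```text
time: 9.98
eef_pos: [0.5689, -0.1646, 0.1255]
tool_rot: [[-0.321, 0.939, 0.122], [0.87, 0.343, -0.353], [-0.374, -0.007, -0.928]]
contact_force: [-9.4, -1.1, 5.2]
finger_gap: -0.0004
gripper_force: 4.7
```

```bash
python3 -c "
from h import *;blue()"
```

```text
169 None | 174 (np.int64(319), np.int64(319)) | 179 (np.int64(319), np.int64(319)) | 184 (np.int64(319), np.int64(319)) | 189 None | 194 (np.int64(319), np.int64(319)) | 199 (np.int64(319), np.int64(319)) | 204 (np.int64(319), np.int64(319)) | 209 None | 214 None | 219 None | 224 None |
```

Request:
play_rows --pt "0 0 0.15 0 0 0 0" --pt "0 0 0.3 0 0 0 0" --pt "0 0 0.3 0 0 0 0"

```text
time: 10.28
eef_pos: [0.5725, -0.1631, 0.1254]
tool_rot: [[-0.32, 0.939, 0.124], [0.871, 0.343, -0.352], [-0.373, -0.004, -0.928]]
contact_force: [-3.6, 1.0, 1.3]
finger_gap: -0.0003
gripper_force: 1.8
```

```bash
python3 -c "
from h import *;blue()
from station import bot
s=bot.state();f=np.array(s['contact_force']);m=np.array(s['ft_torque']);print(f,m,s['eef_pos'],s['effort'])
# contact line point r (rel. to unknown ref) minimal
print('r0',np.cross(f,m)/(f@f))"
```

```text
169 None | 174 None | 179 (np.int64(317), np.int64(319)) | 184 (np.int64(317), np.int64(318)) | 189 (np.int64(318), np.int64(318)) | 194 (np.int64(318), np.int64(318)) | 199 (np.int64(318), np.int64(318)) | 204 (np.int64(317), np.int64(318)) | 209 (np.int64(318), np.int64(318)) | 214 None | 219 None | 224 None | 
[-3.18149915  1.22027375  0.30264749] [ 0.24875673  0.59806752 -0.0739846 ] [ 0.57319691 -0.16281352  0.12542688] [-5.51030407e-04 -3.69942641e+01 -2.81770152e+01 -1.23490926e+00
 -1.57375272e+00  3.86721385e-02]
r0 [-0.02318161 -0.01368041 -0.18853097]
```

Request:
play_rows --pt "0 0 0.15 0 0 0 0" --pt "0 0 0.3 0 0 0 0" --pt "0 0 0.3 0 0 0 0"

```text
time: 10.58
eef_pos: [0.5778, -0.1616, 0.1258]
tool_rot: [[-0.32, 0.939, 0.129], [0.87, 0.345, -0.352], [-0.375, 0.0, -0.927]]
contact_force: [-2.3, 0.3, 0.0]
finger_gap: -0.0003
gripper_force: 1.1
```

Request:
play_rows --pt "0 0 0.15 0 0 0 0" --pt "0 0 0.3 0 0 0 0" --pt "0 0 0.3 0 0 0 0"

```text
time: 10.83
eef_pos: [0.5779, -0.1615, 0.1256]
tool_rot: [[-0.321, 0.939, 0.123], [0.87, 0.343, -0.353], [-0.374, -0.007, -0.927]]
contact_force: [-9.7, -1.5, 5.0]
finger_gap: -0.0005
gripper_force: 5.0
```

```bash
python3 -c "
from h import *;blue()"
```

```text
169 None | 174 None | 179 (np.int64(316), np.int64(317)) | 184 (np.int64(315), np.int64(317)) | 189 (np.int64(315), np.int64(316)) | 194 (np.int64(315), np.int64(316)) | 199 (np.int64(316), np.int64(317)) | 204 (np.int64(316), np.int64(316)) | 209 (np.int64(315), np.int64(315)) | 214 None | 219 None | 224 None |
```

Request:
play_rows --pt "0 0 0.2 0 0 0 0" --pt "0 0 0.2 0 0 0 0" --pt "0 0 0.2 0 0 0 0"

```text
time: 11.13
eef_pos: [0.5781, -0.1614, 0.1255]
tool_rot: [[-0.321, 0.94, 0.119], [0.87, 0.342, -0.354], [-0.374, -0.01, -0.927]]
contact_force: [-15.3, -2.1, 8.1]
finger_gap: -0.0002
gripper_force: 7.4
```

Request:
play_rows --pt "0 0 -1.5 0 0 0 0" --pt "0 0 -4 0 0 0 0" --pt "0 0 -5 0 0 0 0" --pt "0 0 -5 0 0 0 0"

```text
time: 11.47
eef_pos: [0.5343, -0.1776, 0.1259]
tool_rot: [[-0.319, 0.939, 0.129], [0.871, 0.344, -0.352], [-0.375, 0.0, -0.927]]
contact_force: [0.5, 0.0, 0.0]
finger_gap: -0.0
gripper_force: 0.0
```

Run:
```python
from h import *;blue()
from station import bot
import cv2
s=bot.state();a=s["eef_pos"],s["tool_rot"];print(s["eef_pos"],s["contact_force"],np.round(s["joints"],1))
tab=[.568,.095]
for z in(.21,.30):print(z,tool2([*tab,z],0,*a))
print("up",tool2(s["eef_pos"]+[0,0,.09],22,*a), tool2([.52,-.05,.22],0,*a))
```

```text
169 None | 174 (np.int64(318), np.int64(318)) | 179 (np.int64(316), np.int64(318)) | 184 (np.int64(315), np.int64(317)) | 189 (np.int64(315), np.int64(316)) | 194 (np.int64(315), np.int64(316)) | 199 (np.int64(316), np.int64(317)) | 204 (np.int64(316), np.int64(316)) | 209 (np.int64(315), np.int64(315)) | 214 None | 219 None | 224 None | 
[ 0.5357954  -0.17742715  0.12643056] [-0.00210454  0.19150977 -0.10880478] [-16.9   9.3 105.4 -21.8  53.5 -25.8]
0.21 [ 1.9553e+01  1.2418e+01 -1.6907e+01  2.0000e-03  3.8500e-01 -1.0000e-03]
0.3 [ 1.6175e+01  1.2437e+01 -2.5249e+01  2.0000e-03  3.8500e-01 -1.0000e-03]
up [-3.378e+00  1.800e-02 -8.342e+00  2.000e-03  1.000e-03 -1.000e-03] [ 8.0830e+00  2.9220e+00 -1.3362e+01  2.0000e-03  3.8500e-01 -1.0000e-03]
```

Request:
play_rows --pt "0 -1.6 0 -4 0 0 0" --pt "0 -3.4 0 -8.4 0 0 0" --pt "0 0 1.5 -10.5 0 0.1 0" --pt "0.5 4 3.5 -12 0 0.2 0" --pt "1 8 5.5 -13.5 0 0.3 0" --pt "1 11 7.5 -15 0 0.385 0" --pt "1 14 9.5 -16 0 0.385 0" --pt "1 17 11 -16.5 0 0.385 0" --pt "1 19.5 12.4 -16.9 0 0.385 0" --pt "1 19.5 12.4 -16.9 0 0.385 0" --pt "1 19.5 12.4 -16.9 0 0.385 0"

```text
time: 12.43
eef_pos: [0.5686, 0.0968, 0.2094]
tool_rot: [[-0.348, 0.937, 0.001], [0.937, 0.348, 0.001], [0.0, 0.001, -1.0]]
contact_force: [-0.1, -0.6, 0.8]
finger_gap: 0.0854
gripper_force: 0.0
```

Run:
```python
from h import *;blue()
from station import bot
import cv2
s=bot.state();a=s["eef_pos"],s["tool_rot"];print(s["eef_pos"],s["finger_gap"],np.round(s["joints"],1))
print(tool2([.568,.095,.12],0,*a))
i=bot.capture("side")["pixels"].astype(int);np.save("s.npy",i)
j=np.load("side.npz")["pixels"].astype(int)
for k in(j,i):
    m=(k[...,0]>150)&(k[...,1]>120)&(k[...,2]<90);m[:195]=0;m[225:]=0;m[:,:280]=0;m[:,297:]=0
    v,u=np.nonzero(m);print("tab",u.min(),u.max(),v.min(),v.max(),u.mean(),v.mean())
for d in(-.006,.006):
  print(px("side",W((-.0095+d,.130),.149)),px("side",W((-.0095+d,.130),.125)))
```

```text
169 None | 174 (np.int64(318), np.int64(318)) | 179 (np.int64(316), np.int64(318)) | 184 (np.int64(316), np.int64(316)) | 189 (np.int64(316), np.int64(316)) | 194 None | 199 (np.int64(316), np.int64(316)) | 204 None | 209 None | 214 None | 219 None | 224 None | 
[0.56858564 0.09546659 0.20967481] 0.08563464716172375 [  0.9  12.1  88.3   0.   79.5 -19.4]
[-2.400e-02 -7.900e-02  8.967e+00  1.000e-03 -0.000e+00  2.000e-03]
tab 287 291 202 217 289.0425531914894 208.9787234042553
tab 287 291 201 217 289.1372549019608 208.6078431372549
[290.21077987 202.87642331] [290.42361763 210.33321581]
[286.22327057 202.74227258] [286.46240904 210.1927614 ]
```

Request:
play_rows --pt "1 0 0 3 0 0 0" --pt "1 0 0 6 0 0 0" --pt "1 0 0 7.6 0 0 0" --pt "1 0 0 8.7 0 0 0" --pt "1 0 0 8.7 0 0 0" --pt "0 0 0 8.7 0 0 0" --pt "0 0 0 8.7 0 0 0" --pt "0 0 0 8.7 0 0 0" --pt "0 0 0 8.7 0 0 0" --pt "0 0 0 8.7 0 0 0" --pt "0 0 0 8.7 0 0 0" --pt "0 0 0 8.7 0 0 0" --grip_force 70

```text
time: 13.53
eef_pos: [0.5655, 0.0939, 0.1236]
tool_rot: [[-0.345, 0.938, -0.005], [0.938, 0.345, -0.001], [0.001, -0.005, -1.0]]
contact_force: [-7.0, -2.7, 8.6]
finger_gap: 0.0096
gripper_force: 69.1
```

Request:
play_rows --pt "0 0 -0.4 -0.1 0 0 0" --pt "0 0 -0.8 -0.1 0 0 0" --pt "0 0 -1.2 -0.1 0 0 0" --pt "0 0 -1.5 -0.1 0 0 0" --pt "0 0 -1.5 -0.1 0 0 0" --pt "0 0 -1.5 -0.1 0 0 0"

```text
time: 14.03
eef_pos: [0.5555, 0.09, 0.124]
tool_rot: [[-0.345, 0.939, 0.005], [0.939, 0.345, 0.002], [0.0, 0.006, -1.0]]
contact_force: [6.5, 2.4, -5.1]
finger_gap: 0.0093
gripper_force: 68.5
```

Run:
```python
from h import *
from station import bot
s=bot.state();d=s["eef_pos"]-[.5655,.0939,.1236];c,n=np.cos(P[2]),np.sin(P[2]);f=s["contact_force"]
print("moved dock",c*d[0]+n*d[1],-n*d[0]+c*d[1],d[2],"F",c*f[0]+n*f[1],-n*f[0]+c*f[1],f[2],s["finger_gap"])
k=bot.capture("side")["pixels"].astype(int)
m=(k[...,0]>150)&(k[...,1]>120)&(k[...,2]<90);m[:195]=0;m[225:]=0;m[:,:280]=0;m[:,305:]=0
v,u=np.nonzero(m);print("tab",len(u) and (u.min(),u.max(),v.min(),v.max(),u.mean()))
```

```text
moved dock -0.010744679831263941 -0.00017100875661104232 0.0004047718916563442 F 6.895973491709658 0.020413963487968978 -5.1169134834994425 0.009329923641252237
tab (np.int64(289), np.int64(294), np.int64(201), np.int64(217), np.float64(291.85))
```

Tab moved 10.7 mm at 6.9 N, so the latch is clear of the ball. Lifting along the arc.

Request:
play_rows --pt "0 -0.28 0 -0.9 0 0.05 0" --pt "0 -0.58 0 -1.77 0 0.1 0" --pt "0 -0.94 0 -2.63 0 0.15 0" --pt "0 -1.33 0 -3.48 0 0.2 0" --pt "0 -1.78 0 -4.3 0 0.25 0" --pt "0 -2.25 0 -5.1 0 0.3 0" --pt "0 -2.78 0 -5.88 0 0.35 0" --pt "0 -3.33 0 -6.62 0 0.4 0" --pt "0 -3.92 0 -7.34 0 0.45 0" --pt "0 -3.92 0 -7.34 0 0.45 0" --pt "0 -3.92 0 -7.34 0 0.45 0"

```text
time: 15.0
eef_pos: [0.5693, 0.0531, 0.1975]
tool_rot: [[-0.31, 0.94, -0.145], [0.844, 0.342, 0.412], [0.437, 0.005, -0.899]]
contact_force: [6.0, 4.7, -2.8]
finger_gap: 0.0092
gripper_force: 69.4
```

Run:
```python
from h import *;blue()
from station import bot
import cv2
s=bot.state();print(s["eef_pos"],s["contact_force"],s["finger_gap"],s["gripper_force"])
d=bot.capture("side")["pixels"][130:260,230:370,::-1];t=bot.capture("top")["pixels"][110:240,280:420,::-1]
cv2.imwrite("pics/z.png",np.hstack([cv2.resize(x,None,fx=2.8,fy=2.8,interpolation=2) for x in(t,d)]))
```

```text
169 None | 174 (np.int64(318), np.int64(318)) | 179 (np.int64(316), np.int64(318)) | 184 (np.int64(315), np.int64(317)) | 189 (np.int64(316), np.int64(316)) | 194 None | 199 (np.int64(316), np.int64(316)) | 204 None | 209 (np.int64(315), np.int64(315)) | 214 None | 219 None | 224 None | 
[0.56898495 0.05336148 0.19723988] [ 6.62777727  3.55163448 -2.96858869] 0.008985759713595278 69.38650488853455
```

View pics/z.png

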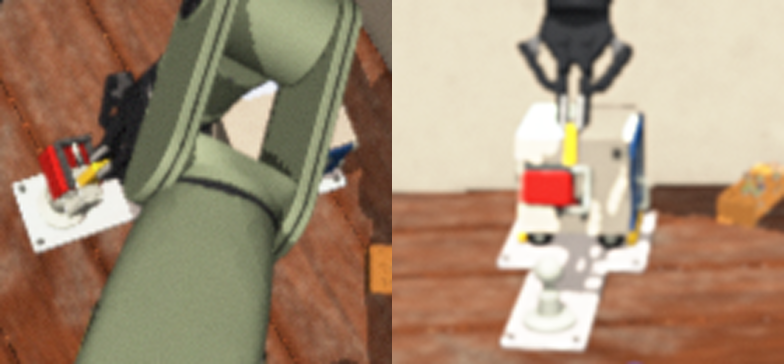

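The side view shows the coupler at (548,187), held by its tab well above the bare ball at (548,262). The door is shut at (637,150). I'll let it settle briefly, then hand in.

Request:
play_rows --pt "0 0 0 0 0 0 0" --pt "0 0 0 0 0 0 0" --pt "0 0 0 0 0 0 0" --pt "0 0 0 0 0 0 0"

```text
time: 15.48
eef_pos: [0.5687, 0.0537, 0.1969]
tool_rot: [[-0.311, 0.939, -0.146], [0.845, 0.344, 0.41], [0.435, 0.005, -0.9]]
contact_force: [7.0, 4.0, -3.0]
finger_gap: 0.0094
gripper_force: 69.4
```

```bash
python3 -c "
from station import bot
print(bot.close_job())"
```

```text
the job is handed in; nothing more can be done
None
```

I shut the door on its catch, pulled the latch about 11 mm and handed in holding the coupler clear of the ball, about 5 cm up by calculation; no verdict came back, and an early push missed, pressing at about 33 N on what was probably the cart roof.

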